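# Pack frozen cheesecake slices head to tail in the cold well

## Robot

A 6-joint arm with a two-finger parallel gripper is mounted at the origin on the work surface. World frame = base frame: x ahead of the robot, y to its left, z up, the work surface at z = 0. Lengths are in m, angles in rad, forces in N, time in s.
With the tool pointing down it reaches from about 0.3 to 0.85 m from the base axis. Payload 4.2 kg.
Tool frame: the origin (TCP) lies between the finger pads; the fingertips stand 19 mm ahead of it and the grasp point (between the pads) is the TCP (arm.nose_length is the distance from the TCP to the fingertips, in m); z points along the fingers, y is the direction in which the jaws open and shut (so a half turn about z gives the same grasp; the last joint's range is limited). The gripper opens to 91 mm and grips with 3 to 60 N. Pads are 32 mm wide; open, the fingers measure 118 mm over their backs; the gripper's body (76 mm by 178 mm) begins 60 mm behind the grasp point.
Start: joints at [-1.187, 0.32, 1.565, -0, 1.257, -0.02], TCP at [0.226, -0.529, 0.233] pointing down, gripper open.
Joint ranges: [-3.11, 3.11], [-0.84, 2.01], [0.21, 2.61], [-1.34, 4.49], [0.05, 2.63], [-2.56, 2.56]. Speed limits (rad/s): [2.57, 2.57, 3.14, 3.14, 3.14, 3.14].

## Interface

Orientations are given as a 3x3 rotation matrix whose columns are the frame's x, y, z axes.
In Python, from bench import arm gives the robot as it stands.
- The arm moves only by the shell command python3 -m jog 'ROWS' [FORCE]. ROWS is JSON, a list of rows, each a list of 5 numbers: the shift along the tool's x, y, z each as a share of 0.5 m, from -1 to 1, then the turn about the tool's z as a share of 360 degrees, from -1 to 1, then the finger opening in mm, from 0 to 91.2. In form: [[tx, ty, tz, turn, claw], ...]. A call has 1 to 12 rows; each row is the pose to reach, as a shift and turn from the pose commanded when the call began, along the tool's axes at that moment, turning the shorter way round; what a row does not reach only later rows make up. A row lasts 1/10 s, in which the tool goes at most 50 mm and 8.59 degrees, less where a joint would pass 70% of its speed; a pose out of reach is approached as far as the arm can. A call with a number of a shift or a turn outside -1 to 1 is refused whole. A call with a gripper value outside its range is refused whole. The fingers move at their own pace and stop on an object; FORCE is the grip in N (left out, the last holds). Time passes only in rows, so rows that repeat a pose let the fingers close. It gives the time, the measured TCP pose, the force and the opening at its end, in the units of the state.
- arm.state(): the state, without advancing time (a new reading comes with each control period).
- arm.get_image(name): name is "side" or "top" or "wrist"; returns a dict with "img" (384x512x3 uint8, red, green, blue), "camera_matrix" (3x3 intrinsics, pixels), "rvec" (rotation vector, rad) and "tvec" (3), from world to camera coordinates, as OpenCV has them. Camera axes: x right, y down, z forward; pixel columns grow to the right and rows downward; lengths in m; the calibration is good to about 2 mm. A picture is of the moment at which its call begins. There is no depth.
- arm.sign_off(): hands the job in, once; it reports no verdict.
The state is a dict: "clock": time; "joints": joint angles; "joint_velocities": joint speeds; "joint_torque": joint torques, N m; "eef_pos": TCP position; "orientation": TCP orientation; "force": force on the tool from outside, world axes, zero at the start; "wrist_torque": the same for the moment, N m; "finger_gap": finger opening in m.
Only numpy, scipy, OpenCV 4.12 (cv2) and the standard library are available. Lean on these libraries where they do the work, as an engineer would, in place of code of your own. Each camera call takes 0.05 s, during which the arm holds its last target. There are 200 camera calls.

## Task

Slide the cold well's glass lid fully back, move all the frozen cheesecake slices from the board into the steel pan, then slide the lid fully shut. Stand them upright across the pan in one snug row that starts against the pan's left end wall (left as the robot sees it), each reversed to its neighbour, broad end beside nose, with no gaps. The slices mark easily: grip them with no more than 12 N at each finger, push or press on them with no more than 24 N, and leave the cup, the mug and the spatula alone.

Things in the scene. Friction and masses are not known exactly. Their poses are not given: they have to be found in the camera images.
- pan (a point): centre of the inner floor of the empty steel pan let into the counter. Inside 144 (x, away from the robot) by 300 (y, to the robot's left), straight walls 4 thick; z up. The floor lies 50 below the counter top, 56 below the rim. Left end wall at y = +150, right at -150 (sizes in mm)
- well: drop-in steel cold well that holds the pan, flange 455 by 416, 6 high above the counter. Origin: above the pan centre, at counter height. Two guide rails run along x at y = +-172, tops 14 above the counter; behind the pan (x over 100) a fixed glass pane, top 10 above the counter, covers stocked tubs (sizes in mm)
- lid (a joint): sliding glass lid in a white frame over the pan, 188 by 360, 10 thick, top 24 above the counter. 0 = shut, 0.17 m = fully back at its stop. It slides away from the robot over the fixed glass, friction 1.5 N, stays where it is left, and is found shut or a little open (sizes in mm)
- lid_handle (a point): upright black grip fin on the lid's front frame, moving with it: 12 thick (x), 110 long (y), 42 high above the lid. Point: middle of the fin, 19 below its top, 23 above the lid (sizes in mm)
- board: thin fixed white cake board on the counter, 360 (x) by 360 (y) by 4, on which the slices stand. Origin: centre of its underside (sizes in mm)
- slice1_mid (a point): frozen cheesecake slice, a rigid wedge (brown base, cream body, green top with a cream dot by the broad end): 125 long, 45 high, 56 wide at the flat back end, tapering evenly to 12 at the flat nose (sides lean 10 deg to the axis). Point: balance point, half-way up, 49 ahead of the back face, 76 behind the nose face; 39 wide there. x: towards the nose, z up. None = absent in this run (mm)
- slice1_nose (a point): middle of the nose face of that slice, half-way up, 76 mm ahead of its balance point
- slice1: that slice: origin on its underside, 22.5 mm under the balance point. 0.14 to 0.2 kg. Marks if gripped with over 12 N at each finger, or pushed or pressed with over 24 N
- slice2_mid (a point): another such slice: its balance point, half-way up; axes and sizes as for slice1_mid. None = absent
- slice2_nose (a point): middle of the nose face of that slice, half-way up, 76 mm ahead of its balance point
- slice2: that slice: origin on its underside, 22.5 mm under the balance point. 0.14 to 0.2 kg. Marks if gripped with over 12 N at each finger, or pushed or pressed with over 24 N
- slice3_mid (a point): another such slice: its balance point, half-way up; axes and sizes as for slice1_mid. None = absent
- slice3_nose (a point): middle of the nose face of that slice, half-way up, 76 mm ahead of its balance point
- slice3: that slice: origin on its underside, 22.5 mm under the balance point. 0.14 to 0.2 kg. Marks if gripped with over 12 N at each finger, or pushed or pressed with over 24 N
- slice4_mid (a point): another such slice: its balance point, half-way up; axes and sizes as for slice1_mid. None = absent
- slice4_nose (a point): middle of the nose face of that slice, half-way up, 76 mm ahead of its balance point
- slice4: that slice: origin on its underside, 22.5 mm under the balance point. 0.14 to 0.2 kg. Marks if gripped with over 12 N at each finger, or pushed or pressed with over 24 N
- slice5_mid (a point): another such slice: its balance point, half-way up; axes and sizes as for slice1_mid. None = absent
- slice5_nose (a point): middle of the nose face of that slice, half-way up, 76 mm ahead of its balance point
- slice5: that slice: origin on its underside, 22.5 mm under the balance point. 0.14 to 0.2 kg. Marks if gripped with over 12 N at each finger, or pushed or pressed with over 24 N
- paper_cup: lidded paper drink cup, 90 mm wide, 122 mm high, standing on the counter; bystander. Origin: centre of its foot
- jug: clear plastic measuring mug, 90 mm wide, 100 mm high; bystander. Origin: centre of its foot
- spatula: red-handled spatula, 240 mm long, lying flat on the counter; bystander. Origin: under its middle
Things that resemble listed ones, but are neither listed nor needed, are in the scene too. Leave any red or turquoise look-alike of the slice2 alone.

How it is judged:
On the way:
1. the glass lid is slid fully back (within 15 mm of its stop) (value of joint lid above 0.155 m), for 0.2 s.
At the end, for the whole second after the job is handed in: Lid shut (8 mm). All slices at rest, upright (0.15 rad) on the pan floor, across it (0.35 rad), in one row: balance points 0-36, 36-73, 73-108, 108-145, 145-182 mm from the left end wall, no band skipped, each within 56 mm of another; no two noses within 50 mm (value of joint lid below 0.008 m and z of each of slice1_mid, slice2_mid, slice3_mid, slice4_mid, slice5_mid in the frame of pan below 0.032 m and y of each of slice1_mid, slice2_mid, slice3_mid, slice4_mid, slice5_mid in the frame of pan above -0.032 m and angle between each of slice1_mid, slice2_mid, slice3_mid, slice4_mid, slice5_mid's own z axis and vertical below 0.15 rad and angle between the x axis of each of slice1_mid, slice2_mid, slice3_mid, slice4_mid, slice5_mid and the x axis of pan, either way round below 0.35 rad and linear speed of each of slice1, slice2, slice3, slice4, slice5 below 0.01 m/s and (horizontal distance between slice1_mid and slice2_mid below 0.056 m or horizontal distance between slice1_mid and slice3_mid below 0.056 m or horizontal distance between slice1_mid and slice4_mid below 0.056 m or horizontal distance between slice1_mid and slice5_mid below 0.056 m) and (horizontal distance between slice2_mid and slice1_mid below 0.056 m or horizontal distance between slice2_mid and slice3_mid below 0.056 m or horizontal distance between slice2_mid and slice4_mid below 0.056 m or horizontal distance between slice2_mid and slice5_mid below 0.056 m) and (horizontal distance between slice3_mid and slice1_mid below 0.056 m or horizontal distance between slice3_mid and slice2_mid below 0.056 m or horizontal distance between slice3_mid and slice4_mid below 0.056 m or horizontal distance between slice3_mid and slice5_mid below 0.056 m) and (horizontal distance between slice4_mid and slice1_mid below 0.056 m or horizontal distance between slice4_mid and slice2_mid below 0.056 m or horizontal distance between slice4_mid and slice3_mid below 0.056 m or horizontal distance between slice4_mid and slice5_mid below 0.056 m) and (horizontal distance between slice5_mid and slice1_mid below 0.056 m or horizontal distance between slice5_mid and slice2_mid below 0.056 m or horizontal distance between slice5_mid and slice3_mid below 0.056 m or horizontal distance between slice5_mid and slice4_mid below 0.056 m) and (y of each of slice1_mid, slice2_mid, slice3_mid, slice4_mid, slice5_mid in the frame of pan above 0.114 m or y of slice1_mid in the frame of pan between 0.114 and 0.155 m or y of slice2_mid in the frame of pan between 0.114 and 0.155 m or y of slice3_mid in the frame of pan between 0.114 and 0.155 m or y of slice4_mid in the frame of pan between 0.114 and 0.155 m or y of slice5_mid in the frame of pan between 0.114 and 0.155 m) and (y of each of slice1_mid, slice2_mid, slice3_mid, slice4_mid, slice5_mid in the frame of pan above 0.077 m or y of slice1_mid in the frame of pan between 0.077 and 0.114 m or y of slice2_mid in the frame of pan between 0.077 and 0.114 m or y of slice3_mid in the frame of pan between 0.077 and 0.114 m or y of slice4_mid in the frame of pan between 0.077 and 0.114 m or y of slice5_mid in the frame of pan between 0.077 and 0.114 m) and (y of each of slice1_mid, slice2_mid, slice3_mid, slice4_mid, slice5_mid in the frame of pan above 0.042 m or y of slice1_mid in the frame of pan between 0.042 and 0.077 m or y of slice2_mid in the frame of pan between 0.042 and 0.077 m or y of slice3_mid in the frame of pan between 0.042 and 0.077 m or y of slice4_mid in the frame of pan between 0.042 and 0.077 m or y of slice5_mid in the frame of pan between 0.042 and 0.077 m) and (y of each of slice1_mid, slice2_mid, slice3_mid, slice4_mid, slice5_mid in the frame of pan above 0.005 m or y of slice1_mid in the frame of pan between 0.005 and 0.042 m or y of slice2_mid in the frame of pan between 0.005 and 0.042 m or y of slice3_mid in the frame of pan between 0.005 and 0.042 m or y of slice4_mid in the frame of pan between 0.005 and 0.042 m or y of slice5_mid in the frame of pan between 0.005 and 0.042 m) and horizontal distance between slice1_nose and slice2_nose above 0.05 m and horizontal distance between each of slice1_nose, slice2_nose and slice3_nose above 0.05 m and horizontal distance between each of slice1_nose, slice2_nose, slice3_nose and slice4_nose above 0.05 m and horizontal distance between each of slice1_nose, slice2_nose, slice3_nose, slice4_nose and slice5_nose above 0.05 m); the robot touches nothing.
It fails at once if a slice is gripped, pushed or pressed too hard (over 24 N in all: a 12 N grip by two fingers) (contact force between any of the fingers, the arm and slice1 above 24 N or contact force between any of the fingers, the arm and slice2 above 24 N or contact force between any of the fingers, the arm and slice3 above 24 N or contact force between any of the fingers, the arm and slice4 above 24 N or contact force between any of the fingers, the arm and slice5 above 24 N).
It fails at once if the cup, the jug or the spatula is pushed more than 30 mm aside or knocked over (distance of any of paper_cup, jug, spatula from where it was at the start of the episode above 0.03 m or angle between any of paper_cup, jug's own z axis and vertical above 0.5 rad).
Of slice1, slice2, slice3, slice4, slice5 only 3 to 5 are there at a start; the rules pass over those that are not, and their reading is None.
At some moment in a run one of slice1, slice2, slice3, slice4, slice5 may be knocked a few centimetres aside while the robot is not near it.
It also fails if it takes over 210 s, if anything falls off the work surface, if the arm or the gripper's body presses on something with over 40 N, if the wrist force passes 120 N, or if a joint passes its speed limit or range.

## Working session

There is one attempt and no reset: what is moved stays moved. The work goes in short steps, Python scripts to look and compute and a shell command to move; the robot and the scene stay as the last step left them, time stands still between calls to the robot, and variables do not carry over. Pictures are saved under pics/ and viewed, about 12 in all and at most 16, crops included, and the job is handed in when it is done.

```bash
mkdir -p pics
cat > h.py <<'E'
import numpy as np, cv2
from bench import arm
def snap(n,f,crop=None,k=1):
    d=arm.get_image(n); im=cv2.cvtColor(np.array(d["img"]),cv2.COLOR_RGB2BGR)
    np.savez("pics/"+f+".npz",K=d["camera_matrix"],r=d["rvec"],t=d["tvec"],im=im)
    if crop: a,b,c,e=crop; im=im[b:e,a:c]
    cv2.imwrite("pics/"+f+".png",cv2.resize(im,None,fx=k,fy=k,interpolation=cv2.INTER_CUBIC)); return d
def w(f,px,z):
    d=np.load("pics/"+f+".npz"); R=cv2.Rodrigues(d["r"])[0]; c=-R.T@d["t"].ravel()
    out=[]
    for p in px:
        v=R.T@np.linalg.inv(d["K"])@np.array([p[0],p[1],1.]); out.append(c+v*(z-c[2])/v[2])
    return np.array(out)
def proj(f,P):
    d=np.load("pics/"+f+".npz"); return cv2.projectPoints(np.array(P,float).reshape(-1,1,3),d["r"],d["t"],d["K"],None)[0].reshape(-1,2)
E
python3 - <<'E'
from h import *
for n in("top","side"): snap(n,n+"0",k=1.5)
s=arm.state(); print(s["clock"],s["eef_pos"],s["orientation"],s["finger_gap"],arm.nose_length)
E
```

```text
0.1 [ 0.22576031 -0.5283588   0.23219263] [[ 9.19583031e-01  3.92895259e-01 -6.03675154e-04]
 [ 3.92895722e-01 -9.19581825e-01  1.48946532e-03]
 [ 3.00751611e-05 -1.60686841e-03 -9.99998709e-01]] 0.0912704666561039 0.019
```

View pics/top0.png

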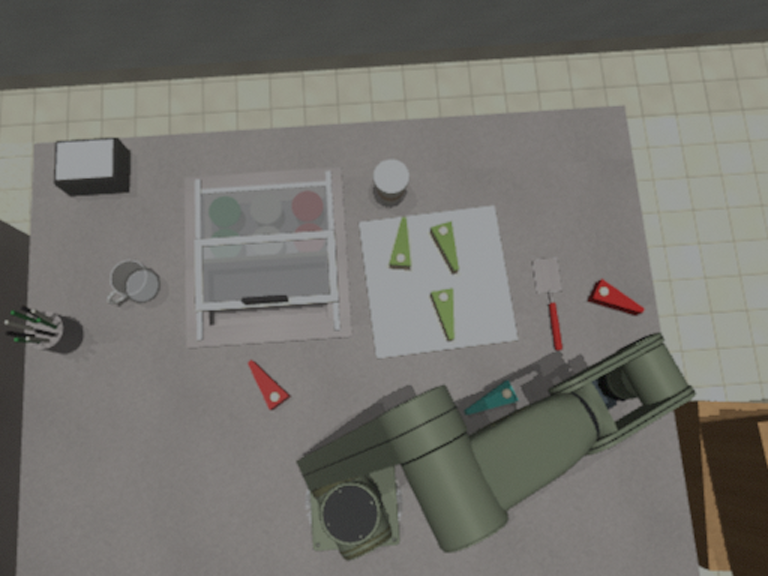

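View pics/side0.png

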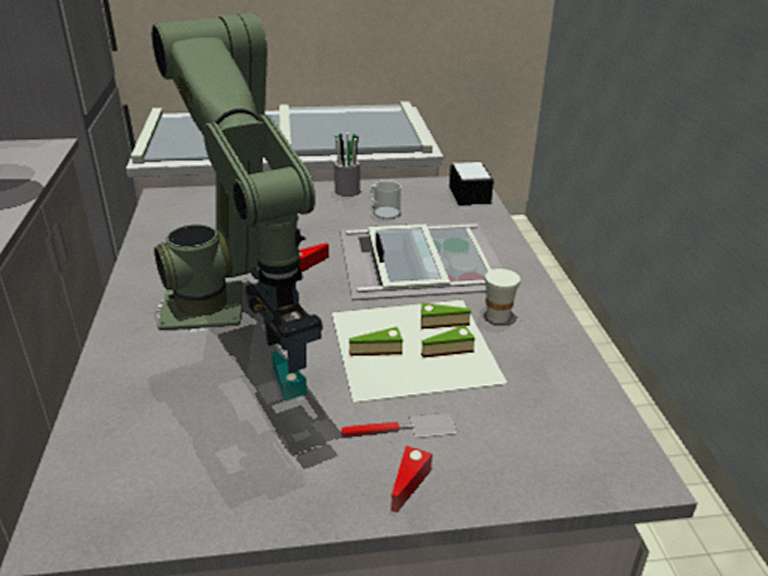

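The top view shows three green slices on the board (1.5x pixels: about (402,245), (446,245), (445,312)). The red wedges at (268,385) and (615,297) and the turquoise one at (493,400) are look-alikes. The lid is slightly open, with its handle at (265,299). I'll confirm in an enlarged crop.

Run:
```python
from h import *
im=np.load("pics/top0.npz")["im"]
a,b=115,105
cv2.imwrite("pics/c0.png",cv2.resize(im[b:245,a:350],None,fx=3.4,fy=3.4,interpolation=cv2.INTER_CUBIC))
hsv=cv2.cvtColor(im,cv2.COLOR_BGR2HSV)
m=cv2.inRange(hsv,(30,110,60),(48,255,255)); m[:,:230]=0;m[:130]=0
n,l,st,c=cv2.connectedComponentsWithStats(m)
for i in range(1,n):
    if st[i,4]>40:
        mm=cv2.morphologyEx((l==i).astype(np.uint8),cv2.MORPH_CLOSE,np.ones((5,5)))
        p=np.argwhere(mm)[:,::-1]
        P=w("top0",p,0.049)[:,:2]; r=cv2.minAreaRect(P.astype(np.float32)*1000)
        print(st[i],P.mean(0),r)
```

```text
(no output)
```

View pics/c0.png

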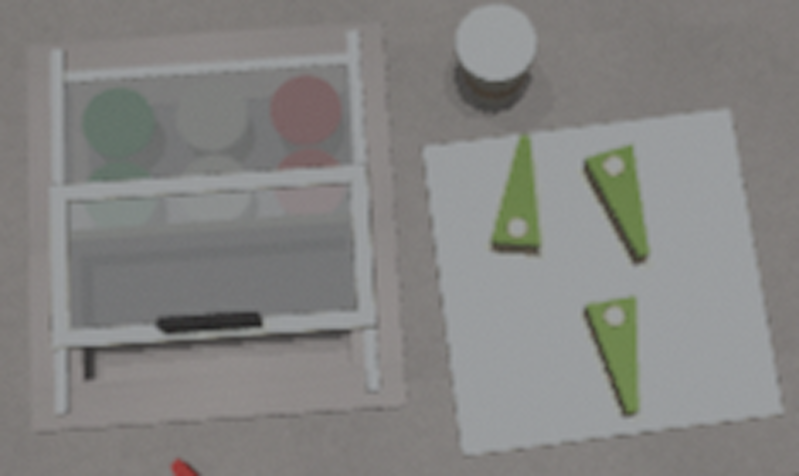

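Three candidates in the crop at (520,195), (620,205) and (615,355). All are green with a cream dot and on the board, so these are the slices. The red and turquoise ones are off the board and the wrong colour. Now I'll measure.

```bash
cat >> h.py <<'E'
def wedge(f,lo=(28,70,50),z=0.049,box=None,hi=(52,255,255),minpx=60,trap=True):
    """fit wedge outline (top) in world to green+dot blobs; returns list of (mid xy, yaw)"""
    from scipy.optimize import minimize
    im=np.load("pics/"+f+".npz")["im"]; hsv=cv2.cvtColor(im,cv2.COLOR_BGR2HSV)
    m=cv2.inRange(hsv,lo,hi)
    if box: mk=np.zeros_like(m); mk[box[1]:box[3],box[0]:box[2]]=1; m*=mk
    n,l,st,c=cv2.connectedComponentsWithStats(m); out=[]
    for i in range(1,n):
        if st[i,4]<minpx: continue
        mm=(l==i).astype(np.uint8); cn=cv2.findContours(mm,0,1)[0][0]
        hull=cv2.convexHull(cn); mm=cv2.fillPoly(np.zeros_like(mm),[hull],1)
        x0,y0,ww,hh=cv2.boundingRect(hull); ys,xs=np.mgrid[y0-6:y0+hh+6,x0-6:x0+ww+6]
        P=w(f,np.c_[xs.ravel(),ys.ravel()],z)[:,:2]; v=mm[ys,xs].ravel().astype(float)
        C=P[v>0].mean(0); u,s,vt=np.linalg.svd(P[v>0]-C); best=None
        sc=np.sqrt(abs(np.linalg.det(np.linalg.lstsq(np.c_[xs.ravel(),ys.ravel(),np.ones(xs.size)],P,rcond=None)[0][:2])))
        def cost(q):
            d=(P-q[:2])@np.array([[np.cos(q[2]),-np.sin(q[2])],[np.sin(q[2]),np.cos(q[2])]])
            h=.0195-d[:,0]*.176
            sd=np.minimum.reduce([d[:,0]+.049,.076-d[:,0],(h-abs(d[:,1]))*.985])
            return ((np.clip(sd/sc+.5,0,1)-v)**2).sum()
        for k in(0,np.pi):
            a=np.arctan2(vt[0,1],vt[0,0])+k
            r=minimize(cost,[C[0],C[1],a],method="Nelder-Mead",options=dict(xatol=1e-4,fatol=1e-3,initial_simplex=[[C[0],C[1],a],[C[0]+.01,C[1],a],[C[0],C[1]+.01,a],[C[0],C[1],a+.1]]))
            if best is None or r.fun<best.fun: best=r
        out.append((np.round(best.x[:2],4),round(float(np.degrees(best.x[2])+180)%360-180,1),round(best.fun/v.sum(),3),[int(c[i][0]),int(c[i][1])]))
    return out
E
python3 - <<'E'
from h import *
for r in wedge("top0",box=(235,130,345,240)): print(r)
f=lambda q:[(x/3.4+115,y/3.4+105) for x,y in q]
print("flange",w("top0",f([(28,45),(380,25),(405,405),(35,430)]),.006))
print("rails",w("top0",f([(57,50),(62,410),(353,35),(373,390)]),.014))
print("lid corners",w("top0",f([(50,190),(365,170),(378,322),(55,345)]),.024))
print("fin top",w("top0",f([(158,323),(262,317)]),.066))
print("cup",w("top0",f([(495,42)]),.122))
print("board",w("top0",f([(423,147),(730,110),(783,412),(465,455)]),.004))
E
```

```text
(array([ 0.6105, -0.1596]), -9.0, np.float64(0.033), [267, 163])
(array([ 0.6138, -0.2745]), -166.8, np.float64(0.059), [297, 162])
(array([ 0.4426, -0.2553]), -174.0, np.float64(0.051), [296, 207])
flange [[ 0.85095487  0.39381719  0.006     ]
 [ 0.84716903 -0.01762789  0.006     ]
 [ 0.39770122 -0.01936107  0.006     ]
 [ 0.3985571   0.39017487  0.006     ]]
rails [[0.83908791 0.35798369 0.014     ]
 [0.41752414 0.35797228 0.014     ]
 [0.83365506 0.01416818 0.014     ]
 [0.41574363 0.01465875 0.014     ]]
lid corners [[0.66755481 0.36537664 0.024     ]
 [0.66623334 0.00884817 0.024     ]
 [0.48987137 0.00425048 0.024     ]
 [0.48897017 0.36201187 0.024     ]]
fin top [[0.49706723 0.23931922 0.066     ]
 [0.49582051 0.12701195 0.066     ]]
cup [[ 0.77047714 -0.14486154  0.122     ]]
board [[ 0.6953001  -0.05834027  0.004     ]
 [ 0.71520593 -0.41614729  0.004     ]
 [ 0.3607991  -0.43738731  0.004     ]
 [ 0.3379218  -0.08190926  0.004     ]]
```

```bash
cat >> h.py <<'E'
def go(x,y,z,yaw=None,s=None):
    s=s or arm.state(); R=np.array(s["orientation"]); d=R.T@(np.array([x,y,z])-s["eef_pos"])/.5
    psi=np.degrees(np.arctan2(R[1,0],R[0,0])); t=0 if yaw is None else -(((yaw-psi)+180)%360-180)/360
    print("rows %.3f,%.3f,%.3f,%.4f"%(*d,t),"dist %.3f"%np.linalg.norm(d*.5),"yaw now %.1f"%psi,"J",np.round(s["joints"],2))
E
python3 -c "
from h import *
go(.497,.183,.15,90)"
```

```text
rows 1.058,-1.095,0.166,-0.1857 dist 0.766 yaw now 23.1 J [-1.19  0.32  1.57 -0.    1.26 -0.02]
```

```bash
python3 -m jog '[[0.95,-1,0,-0.1857,50],[0.95,-1,0,-0.1857,50],[0.95,-1,0,-0.1857,50],[0.95,-1,0,-0.1857,50],[0.95,-1,0,-0.1857,50],[0.95,-1,0,-0.1857,50],[0.95,-1,0,-0.1857,50],[0.95,-1,0,-0.1857,50],[0.95,-1,0,-0.1857,50],[0.95,-1,0,-0.1857,50],[0.95,-1,0,-0.1857,50],[0.95,-1,0,-0.1857,50]]' 10; python3 -m jog '[[0,0,0,0,50],[0,0,0,0,50]]';  python3 -c "
from h import *
go(.497,.183,.11,90)"
```

```text
clock: 1.3
eef_pos: [0.4351, 0.0357, 0.2329]
orientation: [[-0.0, 1.0, 0.0], [1.0, 0.0, -0.0], [-0.0, 0.0, -1.0]]
force: [1.5, -0.4, 0.5]
finger_gap: 0.05
clock: 1.5
eef_pos: [0.4347, 0.0344, 0.2324]
orientation: [[-0.003, 1.0, -0.001], [1.0, 0.003, -0.001], [-0.001, -0.002, -1.0]]
force: [-0.7, -0.5, -0.6]
finger_gap: 0.0501
rows 0.297,0.126,0.244,0.0005 dist 0.202 yaw now 90.2 J [ 0.05  0.1   1.86 -0.    1.19  0.05]
```

```bash
python3 -m jog '[[0.297,0.126,0.23,0,50],[0.297,0.126,0.23,0,50],[0.297,0.126,0.23,0,50],[0.297,0.126,0.23,0,50],[0.297,0.126,0.23,0,50],[0.297,0.126,0.23,0,50]]';  python3 -c "
from h import *
snap('wrist','w1',k=1.2)
print(proj('w1',[[.497,.128,.066],[.497,.238,.066]])*1.2)"
```

```text
clock: 2.1
eef_pos: [0.4976, 0.1806, 0.117]
orientation: [[0.001, 1.0, -0.003], [1.0, -0.001, -0.002], [-0.002, -0.003, -1.0]]
force: [0.0, 0.2, 0.2]
finger_gap: 0.05
[[305.42642282 320.19959477]
 [304.95703495 160.97596891]]
```

View pics/w1.png

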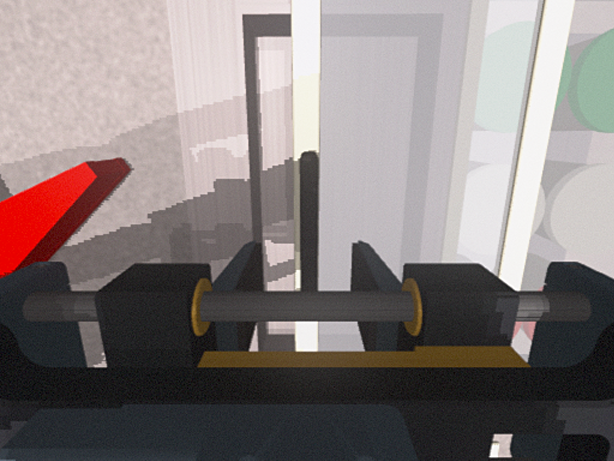

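The fin shows at (310,152) onward between the fingers, about 3 mm further in x than assumed. The pan's dark rim shows at columns 245–440. Lowering, then gripping.

```bash
python3 -m jog '[[0,0.005,0.06,0,50],[0,0.005,0.134,0,50],[0,0.005,0.134,0,50],[0,0.005,0.134,0,50],[0,0.005,0.134,0,0],[0,0.005,0.134,0,0],[0,0.005,0.134,0,0],[0,0.005,0.134,0,0],[0,0.005,0.134,0,0]]' 12; python3 -c "
from h import *
print(w('w1',[(258/1.2,200/1.2),(418/1.2,200/1.2),(350/1.2,36/1.2),(245/1.2,200/1.2),(442/1.2,200/1.2),(350/1.2,15/1.2)],.006))"
```

```text
clock: 3.05
eef_pos: [0.5003, 0.1822, 0.0512]
orientation: [[0.0, 1.0, -0.0], [1.0, -0.0, -0.0], [-0.0, -0.0, -1.0]]
force: [-1.2, -0.2, -0.1]
finger_gap: 0.013
[[0.45807133 0.20178338 0.006     ]
 [0.58916744 0.20157494 0.006     ]
 [0.52941526 0.32202284 0.006     ]
 [0.44741226 0.20180032 0.006     ]
 [0.6088171  0.2015437  0.006     ]
 [0.52896481 0.33538544 0.006     ]]
```

```bash
python3 -m jog '[[0,0.04,0,0,0],[0,0.08,0,0,0],[0,0.12,0,0,0],[0,0.16,0,0,0],[0,0.19,0,0,0],[0,0.205,0,0,0],[0,0.212,0,0,0],[0,0.218,0,0,0],[0,0.224,0,0,0],[0,0.23,0,0,0],[0,0.236,0,0,0]]'; python3 -m jog '[[0,0.004,0,0,0]]'; python3 -m jog '[[0,0.004,0,0,0]]'
```

```text
clock: 4.15
eef_pos: [0.6113, 0.182, 0.0509]
orientation: [[0.001, 1.0, -0.016], [1.0, -0.001, -0.001], [-0.001, -0.016, -1.0]]
force: [-20.8, 0.9, 17.5]
finger_gap: 0.0123
clock: 4.25
eef_pos: [0.6113, 0.1819, 0.0508]
orientation: [[0.001, 1.0, -0.021], [1.0, -0.001, -0.002], [-0.002, -0.021, -1.0]]
force: [-24.4, 1.4, 19.2]
finger_gap: 0.0124
clock: 4.35
eef_pos: [0.6124, 0.182, 0.0508]
orientation: [[0.001, 1.0, -0.022], [1.0, -0.001, -0.002], [-0.002, -0.022, -1.0]]
force: [-23.5, 1.2, 18.7]
finger_gap: 0.0147
```

Lid at its stop (fin at x≈0.611). Releasing and rising, then a view from over the pan.

```bash
python3 -m jog '[[0,-0.016,0,0,50],[0,-0.022,0,0,50],[0,-0.022,0,0,50],[0,-0.022,0,0,50],[0,-0.022,-0.1,0,50],[0,-0.022,-0.2,0,91],[0,-0.022,-0.3,0,91],[0,-0.022,-0.4,0,91],[0,-0.1,-0.4,0,91],[-0.2,-0.3,-0.4,0,91],[-0.4,-0.3,-0.4,0,91],[-0.5,-0.3,-0.4,0,91]]'; python3 -m jog '[[-0.3,0,0,0,91],[-0.3,0,0,0,91],[-0.3,0,0,0,91],[-0.3,0,0,0,91],[-0.3,0,0,0,91]]'
python3 - <<'E'
from h import *
snap("top","top1")
im=np.load("pics/top1.npz")["im"]
cv2.imwrite("pics/c1.png",cv2.resize(im[105:245,115:350],None,fx=3.4,fy=3.4,interpolation=cv2.INTER_CUBIC))
for r in wedge("top1",box=(235,130,345,240)): print(r)
E
```

```text
clock: 5.55
eef_pos: [0.5045, 0.0512, 0.2512]
orientation: [[-0.002, 1.0, 0.001], [1.0, 0.002, -0.0], [-0.0, 0.001, -1.0]]
force: [1.0, 0.2, 0.6]
finger_gap: 0.0908
clock: 6.05
eef_pos: [0.5058, -0.0991, 0.2508]
orientation: [[0.003, 1.0, 0.0], [1.0, -0.003, 0.0], [0.0, 0.0, -1.0]]
force: [-0.1, -0.2, -0.5]
finger_gap: 0.091
(array([ 0.6136, -0.2743]), -166.8, np.float64(0.076), [297, 162])
(array([ 0.4422, -0.2549]), -173.6, np.float64(0.062), [296, 207])
```

View pics/c1.png

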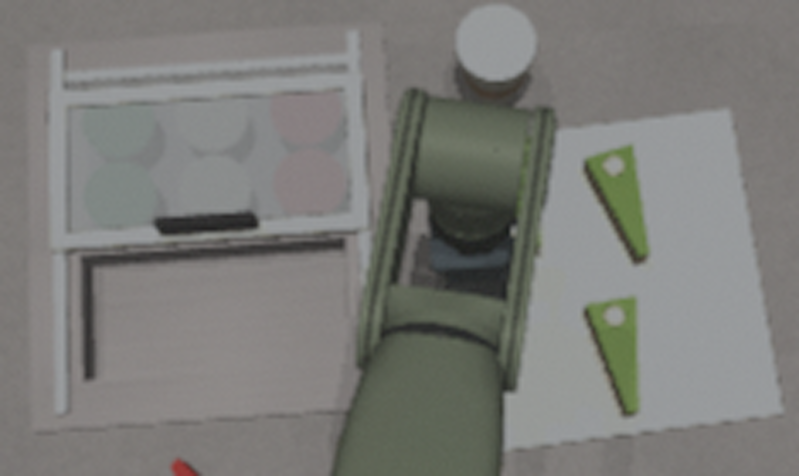

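Run:
```python
from h import *
f=lambda q:[(x/3.4+115,y/3.4+105) for x,y in q]
print(w("top1",f([(83,252),(86,380),(345,238)]),.006).round(4))
print(w("top1",f([(95,265),(95,380),(345,250)]),-.05).round(4))
go(.432,-.256,.12,6)
```

```text
[[0.5975 0.3339 0.006 ]
 [0.4505 0.333  0.006 ]
 [0.5931 0.0369 0.006 ]]
[[ 0.5955  0.3343 -0.05  ]
 [ 0.4594  0.3368 -0.05  ]
 [ 0.5931  0.0415 -0.05  ]]
rows -0.317,-0.147,0.261,0.2331 dist 0.218 yaw now 89.9 J [-0.21  0.21  1.67  0.    1.26 -0.21]
```

```bash
python3 -m jog '[[-0.317,-0.147,0.1,0.2331,91],[-0.317,-0.147,0.1,0.2331,91],[-0.317,-0.147,0.1,0.2331,91],[-0.317,-0.147,0.1,0.2331,91],[-0.317,-0.147,0.1,0.2331,91],[-0.317,-0.147,0.1,0.2331,91],[-0.317,-0.147,0.1,0.2331,91],[-0.317,-0.147,0.1,0.2331,91],[-0.317,-0.147,0.1,0.2331,91],[-0.317,-0.147,0.12,0.2331,91],[-0.317,-0.147,0.12,0.2331,91],[-0.317,-0.147,0.12,0.2331,91]]'
python3 - <<'E'
from h import *
snap("wrist","w2",k=1.2)
for r in wedge("w2",minpx=1500): print(r)
go(.432,-.256,.03,6)
E
```

```text
clock: 7.3
eef_pos: [0.4326, -0.2554, 0.191]
orientation: [[0.994, 0.11, -0.0], [0.11, -0.994, 0.0], [-0.0, -0.0, -1.0]]
force: [0.8, -0.7, -0.2]
finger_gap: 0.0911
(array([ 0.578 , -0.1814]), -109.1, np.float64(0.264), [171, 21])
(array([ 0.6127, -0.2763]), -166.8, np.float64(0.135), [299, 33])
(array([ 0.4452, -0.2576]), -174.1, np.float64(0.016), [257, 169])
rows -0.002,0.000,0.322,0.0008 dist 0.161 yaw now 6.3 J [-0.56  0.24  1.79  0.    1.11  0.9 ]
```

View pics/w2.png

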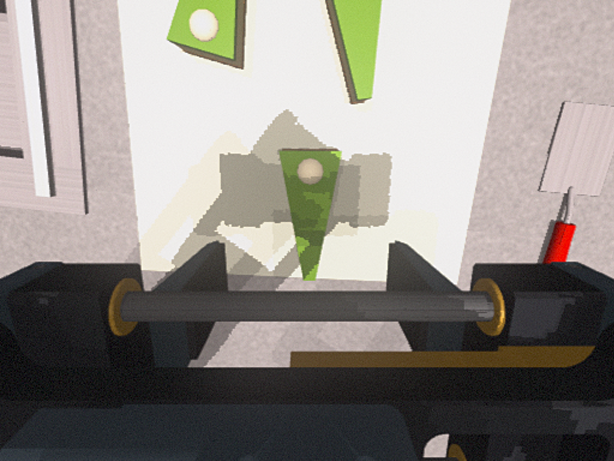

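The slice sits centred between the fingers, with its nose at (310,280) and broad end at (310,150). The wrist-camera fit agrees with the top camera within 3 mm. Descending and gripping gently.

```bash
python3 -m jog '[[0.004,0.007,0.1,0,70],[0.004,0.007,0.2,0,60],[0.004,0.007,0.28,0,56],[0.004,0.007,0.322,0,56],[0.004,0.007,0.322,0,56],[0.004,0.007,0.322,0,50],[0.004,0.007,0.322,0,40],[0.004,0.007,0.322,0,30],[0.004,0.007,0.322,0,30],[0.004,0.007,0.322,0,30],[0.004,0.007,0.322,0,20],[0.004,0.007,0.322,0,20]]' 8; python3 -m jog '[[0,0,-0.04,0,20],[0,0,-0.1,0,20],[0,0,-0.2,0,20],[0,0,-0.25,0,20],[0,0,-0.25,0,20],[0,0,-0.25,0,20]]'
python3 - <<'E'
from h import *
snap("wrist","w3",k=1.2)
go(.523,.294,.155,0)
E
```

```text
clock: 8.55
eef_pos: [0.4356, -0.2603, 0.0316]
orientation: [[0.994, 0.106, 0.003], [0.106, -0.994, -0.002], [0.003, 0.002, -1.0]]
force: [0.5, 2.1, 6.8]
finger_gap: 0.0406
clock: 9.15
eef_pos: [0.4339, -0.2595, 0.1549]
orientation: [[0.994, 0.106, -0.0], [0.106, -0.994, -0.0], [-0.0, 0.0, -1.0]]
force: [-0.0, 0.3, -2.4]
finger_gap: 0.0413
rows 0.295,-1.081,-0.001,0.0169 dist 0.560 yaw now 6.1 J [-0.56  0.28  1.84 -0.    1.03  0.9 ]
```

View pics/w3.png

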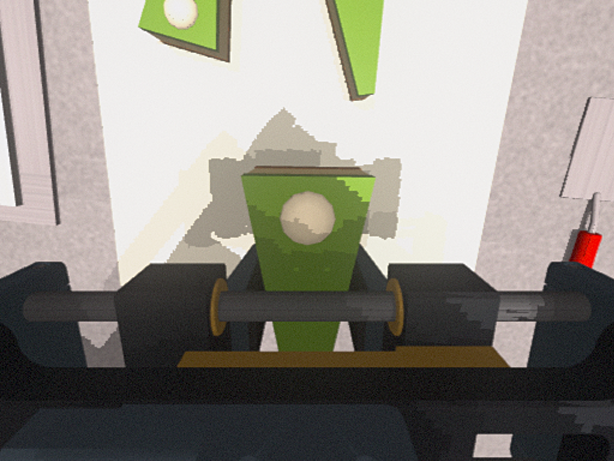

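Held with a 41 mm gap, level, about 2.4 N on the wrist. Carrying it to the pan.

```bash
python3 -m jog '[[0.02,-0.05,0,0.005,20],[0.05,-0.13,0,0.01,20],[0.08,-0.22,0,0.0169,20],[0.1,-0.31,0,0.0169,20],[0.13,-0.4,0,0.0169,20],[0.15,-0.49,0,0.0169,20],[0.17,-0.58,0,0.0169,20],[0.2,-0.67,0,0.0169,20],[0.22,-0.76,0,0.0169,20],[0.25,-0.85,0,0.0169,20],[0.28,-0.93,0,0.0169,20],[0.3,-0.98,0,0.0169,20]]'; python3 -m jog '[[0,0,0,0,20],[0,0,0,0,20]]'
python3 - <<'E'
from h import *
go(.5265,.291,-.021,0)
E
```

```text
clock: 10.4
eef_pos: [0.5309, 0.246, 0.1523]
orientation: [[1.0, 0.002, -0.004], [0.002, -1.0, -0.001], [-0.004, 0.001, -1.0]]
force: [1.5, 0.2, -1.2]
finger_gap: 0.0406
clock: 10.6
eef_pos: [0.5304, 0.2431, 0.1526]
orientation: [[1.0, 0.001, -0.004], [0.001, -1.0, -0.003], [-0.004, 0.003, -1.0]]
force: [-0.3, 0.2, -1.8]
finger_gap: 0.041
rows -0.006,-0.097,0.347,0.0002 dist 0.180 yaw now 0.1 J [ 0.41  0.4   1.66 -0.    1.09  1.98]
```

```bash
python3 -m jog '[[-0.007,-0.06,0,0,20],[-0.007,-0.096,0.06,0,20],[-0.007,-0.096,0.12,0,20],[-0.007,-0.096,0.18,0,20]]'
python3 - <<'E'
from h import *
snap("wrist","w4",k=1.2); go(.5265,.291,-.021,0)
f=lambda q:[(x/1.2,y/1.2) for x,y in q]
print(proj("w4",[[.596,.334,.006],[.596,.05,.006],[.451,.334,.006]])*1.2)
E
```

```text
clock: 11.0
eef_pos: [0.5274, 0.2899, 0.0632]
orientation: [[1.0, -0.001, -0.001], [-0.001, -1.0, -0.001], [-0.001, 0.001, -1.0]]
force: [-0.3, -0.2, -2.2]
finger_gap: 0.0411
rows 0.006,-0.007,0.158,-0.0002 dist 0.079 yaw now -0.1 J [ 0.48  0.52  1.73 -0.    0.91  2.06]
[[233.95683642 144.00880109]
 [690.57291578 143.22622084]
 [245.8036988  345.74486216]]
```

View pics/w4.png

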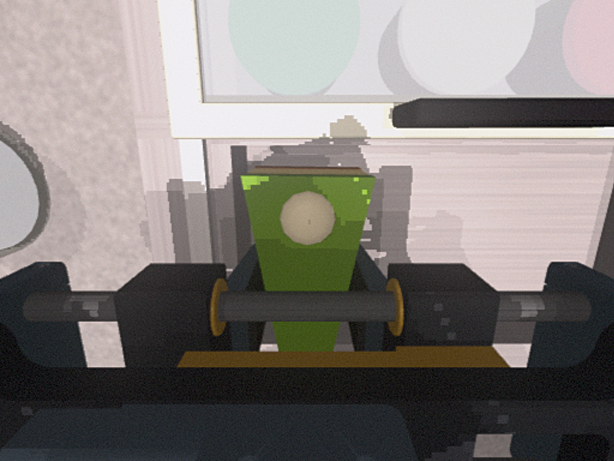

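The pan's left-rear corner shows at (234,146), matching the projection at (234,144). Lowering.

```bash
python3 -m jog '[[0,-0.002,0.06,0,20],[0,-0.002,0.12,0,20],[0,-0.002,0.15,0,20],[0,-0.002,0.16,0,20],[0,-0.002,0.16,0,20]]'; python3 -m jog '[[0,0,0,0,48],[0,0,0,0,48],[0,0,0,0,48],[0,0,0,0,48]]'
```

```text
clock: 11.55
eef_pos: [0.528, 0.2913, -0.0153]
orientation: [[1.0, -0.001, -0.001], [-0.001, -1.0, -0.001], [-0.001, 0.001, -1.0]]
force: [-0.4, -0.5, -1.6]
finger_gap: 0.0415
clock: 11.95
eef_pos: [0.5286, 0.2926, -0.0142]
orientation: [[1.0, -0.0, 0.001], [-0.0, -1.0, 0.001], [0.001, -0.001, -1.0]]
force: [-0.1, -0.0, 0.6]
finger_gap: 0.0482
```

```bash
python3 -m jog '[[0,0,-0.05,0,48],[0,0,-0.11,0,48],[0,0,-0.13,0,30],[0.01,0.05,-0.13,0,0],[0.02,0.1,-0.13,0,0],[0.02,0.1,-0.13,0,0],[0.02,0.1,-0.13,0,0],[0.02,0.1,-0.13,0,0]]'
python3 - <<'E'
from h import *
snap("wrist","w5",k=1.2); go(.538,.243,-.018,0)
for r in wedge("w5",z=-.005,minpx=1500): print(r)
E
```

```text
clock: 12.75
eef_pos: [0.5381, 0.243, 0.0497]
orientation: [[1.0, 0.0, -0.0], [0.0, -1.0, 0.0], [-0.0, -0.0, -1.0]]
force: [0.3, 0.6, 0.3]
finger_gap: 0.003
rows -0.000,0.000,0.135,0.0001 dist 0.068 yaw now 0.0 J [0.4  0.51 1.77 0.   0.86 1.97]
(array([0.539 , 0.2905]), 179.4, np.float64(0.092), [193, 181])
```

View pics/w5.png

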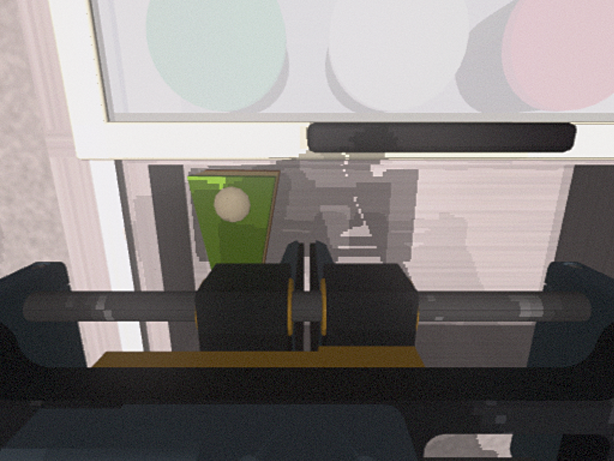

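The slice stands in the pan at px (190–278, 170–265), straight. Pushing it left.

```bash
python3 -m jog '[[0,0,0.07,0,0],[0,0,0.135,0,0],[0,0,0.135,0,0],[0,-0.01,0.135,0,0],[0,-0.018,0.135,0,0],[0,-0.024,0.135,0,0],[0,-0.03,0.135,0,0],[0,-0.036,0.135,0,0],[0,-0.042,0.135,0,0],[0,-0.046,0.135,0,0],[0,-0.05,0.135,0,0],[0,-0.05,0.135,0,0]]'; python3 -m jog '[[0,-0.003,0,0,0],[0,-0.003,0,0,0]]';python3 -m jog '[[0,-0.003,0,0,0],[0,-0.003,0,0,0]]'
```

```text
clock: 14.0
eef_pos: [0.5383, 0.2675, -0.0176]
orientation: [[1.0, -0.0, 0.0], [-0.0, -1.0, 0.0], [0.0, -0.0, -1.0]]
force: [-0.1, -0.6, 0.5]
finger_gap: 0.0003
clock: 14.2
eef_pos: [0.5382, 0.2689, -0.0176]
orientation: [[1.0, -0.0, -0.0], [-0.0, -1.0, -0.0], [-0.0, 0.0, -1.0]]
force: [0.8, -1.5, 0.4]
finger_gap: 0.0004
clock: 14.4
eef_pos: [0.5382, 0.2704, -0.0176]
orientation: [[1.0, -0.0, -0.0], [-0.0, -1.0, -0.0], [-0.0, 0.0, -1.0]]
force: [-0.6, -1.6, -0.1]
finger_gap: 0.0007
```

```bash
python3 -m jog '[[0,-0.003,0,0,0],[0,-0.003,0,0,0],[0,0.01,0,0,0],[0,0.02,-0.08,0,0],[0,0.02,-0.18,0,10],[0,0.02,-0.28,0,60],[0.02,0.1,-0.36,0,70],[0.05,0.2,-0.38,0,70],[0.08,0.3,-0.38,0.01,70],[0.1,0.4,-0.38,0.025,70],[0.12,0.5,-0.38,0.025,70],[0.14,0.6,-0.38,0.025,70]]'; python3 -m jog '[[0,0.1,0,0,70],[0,0.2,0,0,70],[0,0.25,0,0,70],[0,0.25,0,0,70],[0,0.25,0,0,70]]'
python3 - <<'E'
from h import *
snap("wrist","w6",k=1.2)
for r in wedge("w6",minpx=1500): print(r)
go(.62,-.161,.03,-9)
snap("top","top2")
im=np.load("pics/top2.npz")["im"]
for r in wedge("top2",box=(235,130,345,240)): print(r)
for r in wedge("top2",z=-.005,box=(130,130,235,240)): print(r)
E
```

```text
clock: 15.6
eef_pos: [0.6052, -0.0177, 0.1725]
orientation: [[0.988, -0.157, 0.0], [-0.157, -0.988, 0.0], [0.0, -0.0, -1.0]]
force: [0.4, 0.0, 0.6]
finger_gap: 0.0617
clock: 16.1
eef_pos: [0.5854, -0.1393, 0.1723]
orientation: [[0.987, -0.158, -0.0], [-0.158, -0.987, 0.001], [-0.0, -0.001, -1.0]]
force: [-0.0, 0.1, -0.1]
finger_gap: 0.0698
(array([ 0.616 , -0.2751]), -166.9, np.float64(0.06), [383, 135])
(array([ 0.6134, -0.161 ]), -9.0, np.float64(0.02), [271, 148])
rows 0.075,0.034,0.285,-0.0001 dist 0.148 yaw now -9.0 J [-0.25  0.4   1.59  0.    1.14  1.48]
(array([ 0.6138, -0.2751]), -167.7, np.float64(0.119), [298, 163])
(array([0.5358, 0.3031]), -174.5, np.float64(0.095), [148, 195])
```

Wrist and top fits agree on slice A at about (0.612,-0.161), yaw -9°. Grasping.

```bash
python3 -m jog '[[0.08,0.034,0.05,0,60],[0.08,0.034,0.14,0,56],[0.08,0.034,0.22,0,56],[0.08,0.034,0.285,0,56],[0.08,0.034,0.285,0,56],[0.08,0.034,0.285,0,50],[0.08,0.034,0.285,0,40],[0.08,0.034,0.285,0,30],[0.08,0.034,0.285,0,30],[0.08,0.034,0.285,0,30],[0.08,0.034,0.285,0,20],[0.08,0.034,0.285,0,20]]' 8; python3 -m jog '[[0,0,-0.04,0,20],[0,0,-0.1,0,20],[0,0,-0.18,0,20],[0,0,-0.24,0,20],[0,0,-0.25,0,20],[0,0,-0.25,0,20]]'
python3 - <<'E'
from h import *
go(.50,.251,.155,0)
E
```

```text
clock: 17.4
eef_pos: [0.6236, -0.1619, 0.0318]
orientation: [[0.988, -0.157, 0.003], [-0.157, -0.988, -0.0], [0.003, -0.0, -1.0]]
force: [-0.1, 2.2, 7.0]
finger_gap: 0.0398
clock: 18.0
eef_pos: [0.6225, -0.1623, 0.1553]
orientation: [[0.988, -0.157, 0.001], [-0.157, -0.988, -0.001], [0.001, 0.0, -1.0]]
force: [-0.3, 0.9, -2.7]
finger_gap: 0.0398
rows -0.372,-0.778,0.000,-0.0251 dist 0.431 yaw now -9.0 J [-0.27  0.48  1.51 -0.    1.15  1.46]
```

```bash
python3 -m jog '[[-0.02,-0.05,0,-0.01,20],[-0.06,-0.12,0,-0.025,20],[-0.1,-0.2,0,-0.025,20],[-0.14,-0.29,0,-0.025,20],[-0.18,-0.38,0,-0.025,20],[-0.22,-0.47,0,-0.025,20],[-0.26,-0.55,0,-0.025,20],[-0.29,-0.63,0,-0.025,20],[-0.31,-0.7,0,-0.025,20],[-0.32,-0.74,0,-0.025,20],[-0.33,-0.76,0,-0.025,20],[-0.33,-0.76,0,-0.025,20]]'
python3 - <<'E'
from h import *
go(.5205,.240,-.021,0)
E
```

```text
clock: 19.2
eef_pos: [0.5178, 0.2394, 0.153]
orientation: [[1.0, 0.002, -0.004], [0.002, -1.0, -0.002], [-0.004, 0.002, -1.0]]
force: [0.2, -0.2, -1.3]
finger_gap: 0.0401
rows 0.007,-0.002,0.348,0.0002 dist 0.174 yaw now 0.1 J [ 0.41  0.38  1.69 -0.    1.08  1.98]
```

```bash
python3 -m jog '[[0.006,0,0.07,0,20],[0.006,0,0.14,0,20],[0.006,0,0.21,0,20],[0.006,0,0.28,0,20],[0.006,0,0.33,0,20],[0.006,0,0.344,0,20],[0.006,0,0.344,0,20],[0.006,0,0.344,0,20]]'
python3 - <<'E'
from h import *
snap("wrist","w7",k=1.2)
E
```

```text
clock: 20.0
eef_pos: [0.5232, 0.2388, -0.0161]
orientation: [[1.0, -0.001, 0.002], [-0.001, -1.0, 0.001], [0.002, -0.001, -1.0]]
force: [0.3, -0.0, -0.6]
finger_gap: 0.0401
```

View pics/w7.png

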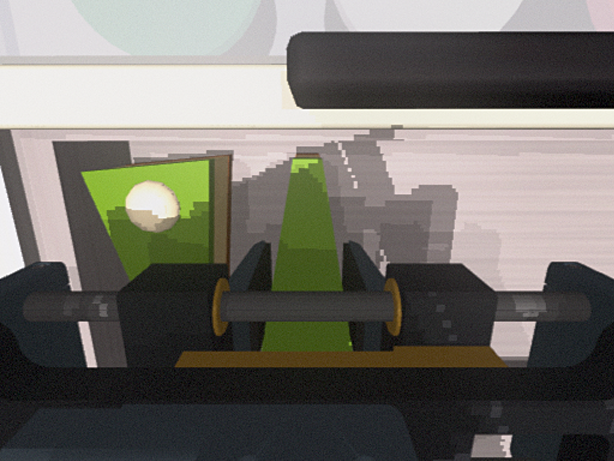

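```bash
python3 -m jog '[[0,0,0.004,0,47],[0,0,0.004,0,47],[0,0,0.004,0,47],[0,0,0.004,0,47],[0,0,-0.05,0,47],[0,0,-0.12,0,47],[0,0,-0.14,0,30],[-0.01,0.05,-0.14,0,0],[-0.02,0.098,-0.14,0,0],[-0.02,0.098,-0.14,0,0],[-0.02,0.098,-0.14,0,0],[-0.02,0.098,-0.14,0,0]]'
python3 - <<'E'
from h import *
snap("wrist","w8",k=1.2); go(.512,.19,-.018,0)
for r in wedge("w8",z=-.005,minpx=1500): print(r)
E
```

```text
clock: 21.25
eef_pos: [0.5125, 0.1908, 0.0527]
orientation: [[1.0, 0.0, 0.0], [0.0, -1.0, 0.0], [0.0, -0.0, -1.0]]
force: [0.1, -0.0, 0.9]
finger_gap: 0.0022
rows -0.001,0.002,0.141,0.0001 dist 0.071 yaw now 0.0 J [0.34 0.45 1.87 0.   0.82 1.91]
(array([0.5407, 0.236 ]), 3.2, np.float64(0.331), [194, 174])
(array([0.5365, 0.2998]), -175.3, np.float64(0.118), [114, 171])
```

View pics/w8.png

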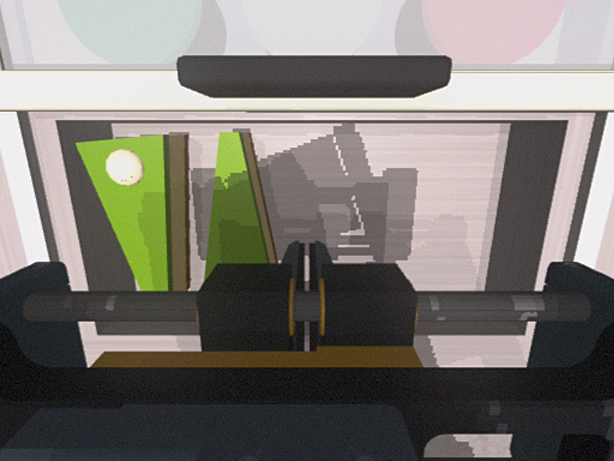

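Slices 1 and 2 stand alternately at px (75–185, 135–290) and (205–275, 130–280), with a small gap. Pushing slice 2 left against slice 1.

```bash
python3 -m jog '[[0,0,0.07,0,0],[0,0,0.142,0,0],[0,0,0.142,0,0],[0,-0.02,0.142,0,0],[0,-0.03,0.142,0,0],[0,-0.038,0.142,0,0],[0,-0.046,0.142,0,0],[0,-0.052,0.142,0,0],[0,-0.058,0.142,0,0],[0,-0.064,0.142,0,0],[0,-0.07,0.142,0,0],[0,-0.074,0.142,0,0]]'; python3 -m jog '[[0,-0.003,0,0,0],[0,-0.003,0,0,0]]';python3 -m jog '[[0,-0.003,0,0,0],[0,-0.003,0,0,0]]';python3 -m jog '[[0,-0.003,0,0,0],[0,-0.003,0,0,0]]'
```

```text
clock: 22.5
eef_pos: [0.5121, 0.227, -0.018]
orientation: [[1.0, 0.0, -0.0], [0.0, -1.0, -0.001], [-0.0, 0.001, -1.0]]
force: [-0.1, -2.5, 1.6]
finger_gap: 0.0003
clock: 22.7
eef_pos: [0.5121, 0.2287, -0.0181]
orientation: [[1.0, -0.0, -0.0], [-0.0, -1.0, -0.0], [-0.0, 0.0, -1.0]]
force: [-0.7, -1.0, 1.3]
finger_gap: 0.0004
clock: 22.9
eef_pos: [0.5121, 0.2301, -0.0182]
orientation: [[1.0, -0.0, -0.0], [-0.0, -1.0, -0.0], [-0.0, 0.0, -1.0]]
force: [-1.0, -1.8, 1.3]
finger_gap: 0.0
clock: 23.1
eef_pos: [0.5122, 0.2317, -0.0181]
orientation: [[1.0, -0.0, 0.0], [-0.0, -1.0, 0.0], [0.0, -0.0, -1.0]]
force: [0.2, -1.5, 1.5]
finger_gap: 0.0006
```

```bash
for i in 1 2; do python3 -m jog '[[0,-0.004,0,0,0],[0,-0.004,0,0,0]]' | grep -E "eef|force"; done
```

```text
eef_pos: [0.5122, 0.2338, -0.0181]
force: [-0.5, -0.4, 0.2]
eef_pos: [0.5123, 0.2358, -0.0181]
force: [0.3, -1.5, 1.3]
```

```bash
python3 -m jog '[[0,0.015,0,0,0],[0,0.02,-0.09,0,0],[0,0.02,-0.18,0,10],[0,0.02,-0.28,0,60],[0.02,0.1,-0.36,-0.01,70],[0.05,0.2,-0.37,-0.036,70],[0.08,0.3,-0.37,-0.036,70],[0.1,0.4,-0.37,-0.036,70],[0.1,0.5,-0.37,-0.036,70],[0.1,0.6,-0.37,-0.036,70],[0.1,0.7,-0.37,-0.036,70],[0.1,0.8,-0.37,-0.036,70]]'; python3 -m jog '[[0,0.1,0,0,70],[0,0.18,0,0,70],[0,0.18,0,0,70],[0,0.18,0,0,70],[0,0.18,0,0,70]]'
python3 - <<'E'
from h import *
snap("wrist","w9",k=1.2)
for r in wedge("w9",minpx=1500): print(r)
go(.604,-.277,.03,13)
snap("top","top3")
for r in wedge("top3",box=(235,130,345,240)): print(r)
for r in wedge("top3",z=-.005,box=(130,130,235,240)): print(r)
E
```

```text
clock: 24.7
eef_pos: [0.5618, -0.1515, 0.1669]
orientation: [[0.975, 0.224, 0.001], [0.224, -0.975, 0.0], [0.001, -0.0, -1.0]]
force: [1.8, 0.3, -0.5]
finger_gap: 0.0696
clock: 25.2
eef_pos: [0.5818, -0.236, 0.1667]
orientation: [[0.974, 0.225, -0.001], [0.225, -0.974, 0.001], [-0.0, -0.001, -1.0]]
force: [0.5, -0.1, 0.4]
finger_gap: 0.0702
(array([ 0.6152, -0.2759]), -166.8, np.float64(0.03), [300, 162])
rows 0.024,0.091,0.274,0.0001 dist 0.145 yaw now 13.0 J [-0.4   0.45  1.54  0.    1.16  0.94]
(array([0.5372, 0.2855]), -171.9, np.float64(0.577), [152, 196])
```

```bash
python3 -m jog '[[0.027,0.093,0.05,0,60],[0.027,0.093,0.13,0,56],[0.027,0.093,0.21,0,56],[0.027,0.093,0.273,0,56],[0.027,0.093,0.273,0,56],[0.027,0.093,0.273,0,50],[0.027,0.093,0.273,0,40],[0.027,0.093,0.273,0,30],[0.027,0.093,0.273,0,30],[0.027,0.093,0.273,0,30],[0.027,0.093,0.273,0,20],[0.027,0.093,0.273,0,20]]' 8; python3 -m jog '[[0,0,-0.04,0,20],[0,0,-0.1,0,20],[0,0,-0.18,0,20],[0,0,-0.24,0,20],[0,0,-0.25,0,20],[0,0,-0.25,0,20]]'
python3 - <<'E'
from h import *
go(.527,.202,.155,0)
E
```

```text
clock: 26.5
eef_pos: [0.607, -0.2793, 0.0327]
orientation: [[0.975, 0.224, 0.003], [0.224, -0.975, -0.001], [0.003, 0.002, -1.0]]
force: [0.0, 1.3, 6.9]
finger_gap: 0.0405
clock: 27.1
eef_pos: [0.6058, -0.2795, 0.1563]
orientation: [[0.975, 0.224, 0.001], [0.224, -0.975, -0.001], [0.001, 0.001, -1.0]]
force: [0.2, -0.2, -2.3]
finger_gap: 0.0409
rows 0.062,-0.974,0.001,0.0360 dist 0.488 yaw now 12.9 J [-0.45  0.51  1.45 -0.    1.18  0.9 ]
```

```bash
python3 -m jog '[[0.01,-0.05,0,0.01,20],[0.02,-0.13,0,0.02,20],[0.03,-0.22,0,0.036,20],[0.04,-0.31,0,0.036,20],[0.05,-0.4,0,0.036,20],[0.06,-0.49,0,0.036,20],[0.062,-0.58,0,0.036,20],[0.062,-0.67,0,0.036,20],[0.062,-0.76,0,0.036,20],[0.062,-0.85,0,0.036,20],[0.062,-0.93,0,0.036,20],[0.062,-0.974,0,0.036,20]]'; python3 -m jog '[[0,0,0,0,20],[0,0,0,0,20]]'
python3 - <<'E'
from h import *
go(.527,.202,-.021,0)
E
```

```text
clock: 28.3
eef_pos: [0.5245, 0.2045, 0.153]
orientation: [[1.0, 0.002, -0.005], [0.002, -1.0, -0.001], [-0.005, 0.001, -1.0]]
force: [-0.3, -0.2, -0.7]
finger_gap: 0.0407
clock: 28.5
eef_pos: [0.5258, 0.2018, 0.1536]
orientation: [[1.0, 0.001, -0.003], [0.001, -1.0, -0.002], [-0.003, 0.002, -1.0]]
force: [-0.8, -0.9, -2.0]
finger_gap: 0.0409
rows 0.003,-0.001,0.349,0.0002 dist 0.175 yaw now 0.1 J [ 0.35  0.36  1.71 -0.    1.07  1.92]
```

```bash
python3 -m jog '[[0.002,0,0.07,0,20],[0.002,0,0.14,0,20],[0.002,0,0.21,0,20],[0.002,0,0.28,0,20],[0.002,0,0.33,0,20],[0.002,0,0.345,0,20],[0.002,0,0.345,0,20],[0.002,0,0.345,0,20]]';  python3 -m jog '[[0,0,0.002,0,47],[0,0,0.002,0,47],[0,0,0.002,0,47],[0,0,0.002,0,47],[0,0,-0.05,0,47],[0,0,-0.12,0,47],[0,0,-0.14,0,30],[0.01,0.05,-0.14,0,0],[0.02,0.098,-0.14,0,0],[0.02,0.098,-0.14,0,0],[0.02,0.098,-0.14,0,0],[0.02,0.098,-0.14,0,0]]'
python3 - <<'E'
from h import *
snap("wrist","w10",k=1.2); go(.538,.152,-.018,0)
for r in wedge("w10",z=-.005,minpx=1500): print(r)
E
```

```text
clock: 29.3
eef_pos: [0.5289, 0.2018, -0.0162]
orientation: [[1.0, -0.001, 0.002], [-0.001, -1.0, 0.0], [0.002, -0.0, -1.0]]
force: [1.3, -0.3, -1.8]
finger_gap: 0.041
clock: 30.5
eef_pos: [0.5376, 0.1538, 0.0526]
orientation: [[1.0, 0.0, -0.0], [0.0, -1.0, 0.0], [-0.0, -0.0, -1.0]]
force: [0.4, 0.1, 0.2]
finger_gap: 0.0025
rows 0.001,0.004,0.141,0.0001 dist 0.071 yaw now 0.0 J [0.26 0.47 1.84 0.   0.83 1.83]
(array([0.5528, 0.2899]), 47.5, np.float64(0.517), [93, 194])
(array([0.5397, 0.2008]), 179.8, np.float64(0.09), [195, 179])
```

View pics/w10.png

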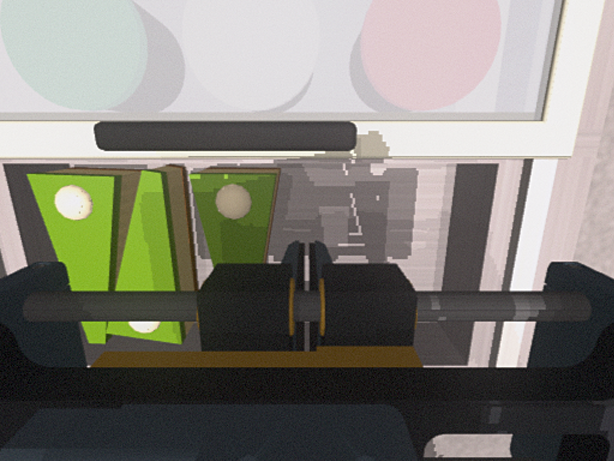

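Third slice at px (190–280, 170–265), alternating and upright; slices 1 and 2 are snug at the left. Pushing the row left.

```bash
python3 -m jog '[[0,0,0.07,0,0],[0,0,0.142,0,0],[0,0,0.142,0,0],[0,-0.02,0.142,0,0],[0,-0.032,0.142,0,0],[0,-0.042,0.142,0,0],[0,-0.052,0.142,0,0],[0,-0.062,0.142,0,0],[0,-0.07,0.142,0,0],[0,-0.078,0.142,0,0],[0,-0.084,0.142,0,0],[0,-0.09,0.142,0,0]]'; for i in 1 2 3 4; do python3 -m jog '[[0,-0.004,0,0,0],[0,-0.004,0,0,0]]'| grep -E "eef|force"; done
```

```text
clock: 31.75
eef_pos: [0.538, 0.1983, -0.018]
orientation: [[1.0, -0.0, 0.0], [-0.0, -1.0, -0.0], [0.0, 0.0, -1.0]]
force: [1.0, -3.5, 2.4]
finger_gap: 0.0005
eef_pos: [0.5378, 0.2003, -0.0181]
force: [0.2, -1.0, 2.1]
eef_pos: [0.5377, 0.2022, -0.0182]
force: [0.4, -2.0, 1.8]
eef_pos: [0.5372, 0.2037, -0.0181]
force: [-0.7, -4.6, 3.7]
eef_pos: [0.5364, 0.2049, -0.0182]
force: [-2.8, -7.0, 4.6]
```

Force is rising to 7 N, so the row is snug. Backing off and checking.

```bash
python3 -m jog '[[0,0.015,0,0,0],[0,0.03,0,0,0],[0,0.03,-0.08,0,0],[0,0.03,-0.16,0,10],[0,0.03,-0.24,0,30],[-0.1,0.03,-0.32,0,50],[-0.2,0.03,-0.36,0,50],[-0.3,0.0,-0.36,0,50],[-0.3,-0.05,-0.36,0,50],[-0.3,-0.05,-0.36,0,50],[-0.3,-0.05,-0.36,0,50]]'
python3 - <<'E'
from h import *
snap("wrist","w11",k=1.2)
for r in wedge("w11",z=-.005,minpx=1500): print(r)
s=arm.state();print(s["eef_pos"],s["clock"])
go(.612,.183,.12,90)
E
```

```text
clock: 33.65
eef_pos: [0.388, 0.2316, 0.1621]
orientation: [[1.0, 0.001, 0.001], [0.001, -1.0, 0.0], [0.001, -0.0, -1.0]]
force: [0.2, -0.0, -0.5]
finger_gap: 0.0503
(array([0.527 , 0.2843]), -149.6, np.float64(0.471), [201, 54])
(array([0.5409, 0.1876]), -178.7, np.float64(0.111), [296, 43])
[0.38838465 0.2311839  0.16184396] 33.7
rows 0.447,0.096,0.084,-0.2500 dist 0.233 yaw now 0.0 J [ 0.51  0.19  1.94 -0.    1.01  2.08]
```

View pics/w11.png

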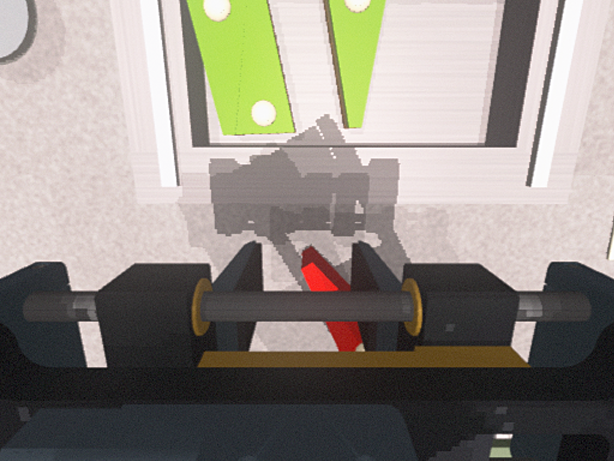

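The view shows slices 1 and 2 snug at (190–295, 0–135), but slice 3 at (330–385, 0–128) has been knocked about 4–5 cm to the right (fit (0.541,0.188), still upright and straight). I'll push it back.

```bash
python3 -m jog '[[0.08,0.08,0,0,30],[0.16,0.16,0,0,0],[0.24,0.184,0,0,0],[0.3,0.184,0.05,0,0],[0.3,0.184,0.14,0,0],[0.3,0.184,0.2,0,0],[0.3,0.184,0.2,0,0]]'
python3 - <<'E'
from h import *
snap("wrist","w12",k=1.2); go(.538,.14,-.018,0)
for r in wedge("w12",z=-.005,minpx=1500): print(r)
E
```

```text
clock: 34.4
eef_pos: [0.5354, 0.137, 0.0571]
orientation: [[1.0, -0.002, -0.01], [-0.002, -1.0, -0.003], [-0.01, 0.003, -1.0]]
force: [-1.2, -0.4, -0.2]
finger_gap: 0.0006
rows 0.002,-0.005,0.156,-0.0003 dist 0.078 yaw now -0.1 J [ 0.23  0.46  1.84 -0.    0.85  1.8 ]
(array([0.5456, 0.1862]), -179.1, np.float64(0.074), [192, 173])
(array([0.543, 0.283]), -144.5, np.float64(0.444), [69, 190])
```

View pics/w12.png

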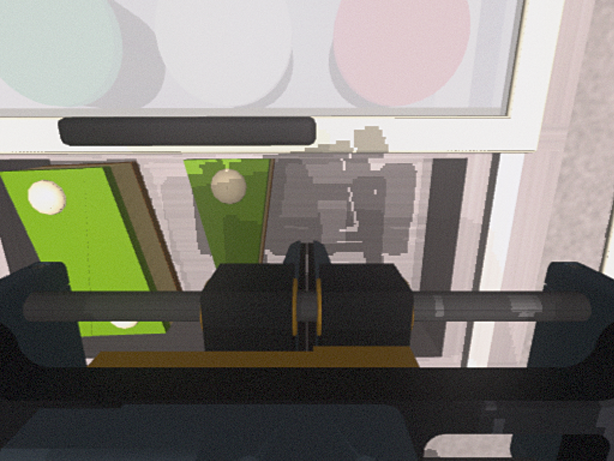

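```bash
python3 -m jog '[[0,0,0.07,0,0],[0,0,0.15,0,0],[0,0,0.15,0,0],[0,-0.02,0.15,0,0],[0,-0.036,0.15,0,0],[0,-0.052,0.15,0,0],[0,-0.068,0.15,0,0],[0,-0.084,0.15,0,0],[0,-0.098,0.15,0,0],[0,-0.108,0.15,0,0],[0,-0.116,0.15,0,0],[0,-0.122,0.15,0,0]]'; for i in 1 2 3 4 5; do python3 -m jog '[[0,-0.004,0,0,0],[0,-0.004,0,0,0]]'| grep -E "eef|force"; done
```

```text
clock: 35.65
eef_pos: [0.5377, 0.2004, -0.0132]
orientation: [[1.0, 0.0, -0.0], [0.0, -1.0, -0.0], [-0.0, 0.0, -1.0]]
force: [-0.3, -2.3, 2.7]
finger_gap: 0.0006
eef_pos: [0.5378, 0.2024, -0.0133]
force: [-0.7, 0.0, -0.2]
eef_pos: [0.5373, 0.2038, -0.0133]
force: [-0.9, -3.3, 1.1]
eef_pos: [0.537, 0.2058, -0.0133]
force: [-1.2, -3.6, 1.7]
eef_pos: [0.5378, 0.2084, -0.0132]
force: [-0.9, -1.5, 0.1]
eef_pos: [0.5377, 0.2094, -0.0133]
force: [-0.6, -6.1, 0.9]
```

```bash
python3 -m jog '[[0,0.015,0,0,0],[0,0.03,0,0,0],[0,0.03,-0.08,0,0],[0,0.03,-0.16,0,10],[0,0.03,-0.24,0,30],[-0.08,0.03,-0.34,0,50],[-0.16,0.03,-0.44,0,50],[-0.22,0.0,-0.46,0,50],[-0.22,-0.09,-0.46,0,50],[-0.22,-0.09,-0.46,0,50],[-0.22,-0.09,-0.46,0,50]]'
python3 - <<'E'
from h import *
snap("wrist","w13")
a=np.load("pics/w13.npz")["im"]
cv2.imwrite("pics/c13.png",cv2.resize(a[:230],None,fx=1.55,fy=1.55,interpolation=cv2.INTER_CUBIC))
print(proj("w13",[[.5,.334,-.05],[.5,.334,.006],[.5,.334-.108,-.005],[.5,.334-.073,-.005]])*1.55)
go(.612,.183,.12,90)
E
```

```text
clock: 37.75
eef_pos: [0.4279, 0.2559, 0.2172]
orientation: [[1.0, 0.002, 0.001], [0.002, -1.0, 0.001], [0.001, -0.001, -1.0]]
force: [-0.2, 0.0, -0.1]
finger_gap: 0.0501
[[314.26443084 176.70292892]
 [301.59337809 176.99924186]
 [429.89699791 177.06516575]
 [389.21472818 177.02265677]]
rows 0.368,0.144,0.193,-0.2499 dist 0.220 yaw now 0.0 J [ 0.51  0.21  1.76 -0.    1.17  2.09]
```

View pics/c13.png

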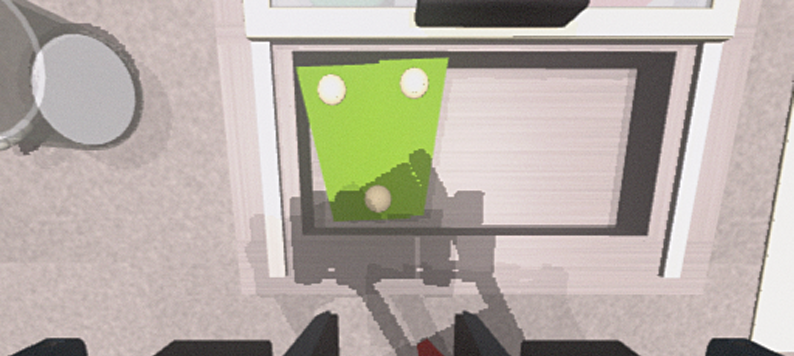

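The row is snug and alternating, starting at the left wall. Dots are at (331,90), (377,199) and (414,83), and the balance points lie about 27, 61 and 94 mm from the wall, all mid-band. Now closing the lid.

```bash
python3 -m jog '[[0.08,0.03,0.04,-0.25,50],[0.16,0.06,0.08,-0.25,50],[0.24,0.1,0.12,-0.25,50],[0.32,0.13,0.16,-0.25,50],[0.367,0.144,0.19,-0.25,50],[0.367,0.144,0.19,-0.25,50],[0.367,0.144,0.19,-0.25,50],[0.367,0.144,0.19,-0.25,50],[0.367,0.144,0.19,-0.25,50],[0.367,0.144,0.19,-0.25,50],[0.367,0.144,0.19,-0.25,50],[0.367,0.144,0.19,-0.25,50]]'
python3 - <<'E'
from h import *
go(.611,.183,.051,90)
E
```

```text
clock: 39.0
eef_pos: [0.6116, 0.1815, 0.1208]
orientation: [[0.002, 1.0, -0.002], [1.0, -0.002, -0.001], [-0.001, -0.002, -1.0]]
force: [-0.8, -0.6, 0.3]
finger_gap: 0.0498
rows 0.003,-0.001,0.140,-0.0004 dist 0.070 yaw now 89.9 J [ 0.27  0.5   1.57 -0.    1.07  0.27]
```

```bash
python3 -m jog '[[0,-0.001,0.06,0,50],[0,-0.001,0.12,0,50],[0,-0.001,0.139,0,50],[0,-0.001,0.139,0,50],[0,-0.001,0.139,0,0],[0,-0.001,0.139,0,0],[0,-0.001,0.139,0,0],[0,-0.001,0.139,0,0],[0,-0.001,0.139,0,0]]' 12; python3 -m jog '[[0,-0.03,0,0,0],[0,-0.07,0,0,0],[0,-0.11,0,0,0],[0,-0.15,0,0,0],[0,-0.19,0,0,0],[0,-0.23,0,0,0],[0,-0.27,0,0,0],[0,-0.3,0,0,0],[0,-0.32,0,0,0],[0,-0.33,0,0,0],[0,-0.335,0,0,0],[0,-0.34,0,0,0]]';for i in 1 2 3; do python3 -m jog '[[0,-0.006,0,0,0],[0,-0.006,0,0,0]]'| grep -E "eef|force|gap"; done
```

```text
clock: 39.9
eef_pos: [0.6111, 0.1833, 0.053]
orientation: [[0.0, 1.0, 0.001], [1.0, -0.0, 0.0], [0.0, 0.001, -1.0]]
force: [-0.2, -0.6, 1.2]
finger_gap: 0.0132
clock: 41.1
eef_pos: [0.4419, 0.1833, 0.0529]
orientation: [[0.0, 1.0, 0.002], [1.0, -0.0, 0.0], [0.0, 0.002, -1.0]]
force: [1.4, -1.2, 4.2]
finger_gap: 0.0121
eef_pos: [0.441, 0.1834, 0.0529]
force: [7.1, -4.0, -0.2]
finger_gap: 0.012
eef_pos: [0.441, 0.1834, 0.0529]
force: [14.6, -5.8, -6.8]
finger_gap: 0.0121
eef_pos: [0.4409, 0.1835, 0.0529]
force: [22.2, -8.4, -13.4]
finger_gap: 0.0125
```

Lid at its front stop (travel 0.170). Releasing, rising clear and checking.

```bash
python3 -m jog '[[0,0.016,0,0,0],[0,0.016,0,0,50],[0,0.016,0,0,50],[0,0.016,0,0,50],[0,0.016,-0.08,0,50],[0,0.016,-0.16,0,50],[0,0.016,-0.26,0,50],[0,0.016,-0.36,0,50],[0,0.016,-0.4,0,50],[-0.1,0.016,-0.4,0,50],[-0.2,0.016,-0.4,0,50],[-0.3,0.016,-0.4,0,50]]'; python3 -m jog '[[-0.1,0,0,0,50],[-0.2,0,0,0,50],[-0.3,0,0,0,50],[-0.4,0,0,0,50],[-0.4,0,0,0,50],[-0.4,0,0,0,50]]'
python3 - <<'E'
from h import *
snap("top","top9")
im=np.load("pics/top9.npz")["im"]
cv2.imwrite("pics/c9.png",cv2.resize(im[105:245,115:350],None,fx=3.4,fy=3.4,interpolation=cv2.INTER_CUBIC))
E
```

```text
clock: 42.9
eef_pos: [0.4389, 0.0323, 0.2524]
orientation: [[-0.002, 1.0, -0.0], [1.0, 0.002, -0.0], [-0.0, -0.0, -1.0]]
force: [0.5, 0.2, 0.0]
finger_gap: 0.0501
clock: 43.5
eef_pos: [0.4391, -0.1671, 0.2519]
orientation: [[0.003, 1.0, -0.001], [1.0, -0.003, 0.001], [0.001, -0.001, -1.0]]
force: [-0.3, 0.3, -0.4]
finger_gap: 0.0501
```

View pics/c9.png

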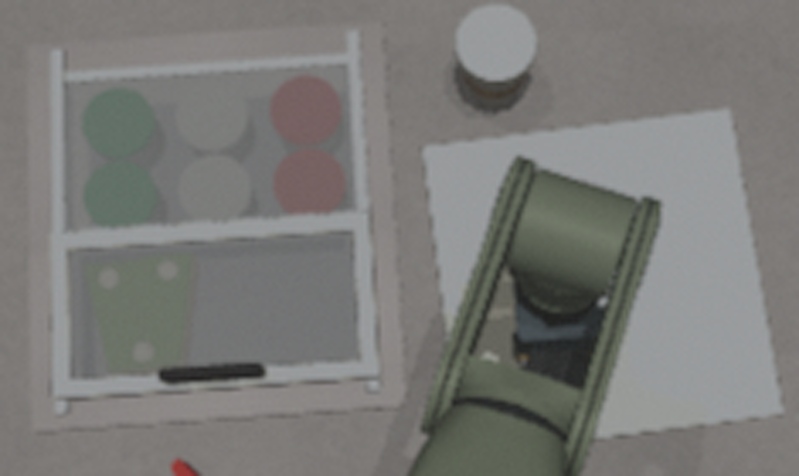

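The lid is shut (fin at (212,372)). The three slices lie in their row under the glass, dots at (108,278), (143,352) and (168,270), and nothing is left on the visible board.

```bash
python3 -c "
from bench import arm
print(arm.sign_off())"
```

```text
the job is handed in; nothing more can be done
None
```

The job is done and handed in at about 43.5 s: the lid went fully back to its stop, all three slices went from the board into the pan, and the lid was pulled shut again. They stand in one alternating row from the left end wall.

- **Disturbance:** the third slice was knocked about 4–5 cm to the right after I had first placed it. I pushed it back against the row and re-checked.
- **Row position:** just before I shut the lid, the balance points were about 27, 61 and 94 mm from the left wall, read off the wrist picture. All three were upright, and each is inside its band. I did not re-measure after closing, but the last top picture shows the same row under the glass.
- **Lid:** it travelled 0.170 m between its two stops, and I shut it against the front stop.
- **Forces:** the grip was set to 8 N, and the wrist force while pushing slices peaked at about 8 N in the readings.
- **Bystanders and look-alikes:** I never reached for the cup, the mug, the spatula or the red and turquoise look-alikes. Only the cup is in the last picture, and it is where it started.
- **Measurements that disagreed:** the automatic outline fit failed once the slices touched each other, so I read the final row off the picture by eye. The TCP stopped about 5 mm higher than asked on releases, so the slices dropped a few millimetres and landed upright.

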